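Snap the canister's band shut with pliers

ROBOT

A 7-joint arm with a two-finger parallel gripper is mounted at the origin on the work surface. World frame = base frame: x ahead of the robot, y to its left, z up, the work surface at z = 0. Lengths are in m, angles in rad, forces in N, time in s.
With the tool pointing down it reaches from about 0.35 to 0.9 m from the base axis. Payload 19.9 kg.
Tool frame: the origin (TCP) lies at the very end of the fingers, on their centre line; the grasp point (between the pads) lies 19 mm behind it; z points along the fingers, y is the direction in which the jaws open and shut (so a half turn about z gives the same grasp; the last joint's range is limited). The gripper opens to 94 mm and grips with 3 to 60 N. Pads are 16 mm wide; open, the fingers measure 119 mm over their backs; the gripper's body (75 mm by 177 mm) begins 78 mm behind the grasp point.
Start: joints at [1.135, 0.417, -0.01, 1.614, 0.005, 1.111, -0.053], TCP at [0.24, -0.577, 0.205] pointing down, gripper open.
Joint ranges: [-2.81, 2.81], [-0.39, 2.02], [-1.27, 1.25], [0.06, 2.57], [-1.19, 4.33], [0.19, 2], [-2.82, 2.82]. Speed limits (rad/s): [1.89, 1.89, 2.39, 2.39, 3.01, 3.01, 3.01].

INTERFACE

Orientations are given as a unit quaternion [x, y, z, w].
In Python, from bench import ctrl gives the robot as it stands.
- The arm moves only by the tool step_arm, never from a script. Its argument "moves" is text: rows parted by semicolons, each of 4 numbers parted by spaces: the shift along the tool's x, y, z as a fraction of full scale, then the turn about the tool's z as a fraction of full scale. A call has exactly 8 rows; each row is the pose to reach, as a shift and turn from the pose commanded when the call began, along the tool's axes at that moment, turning the shorter way round; what a row does not reach only later rows make up. Full scale, the value 1, is 0.3 m for a shift and 360 degrees for a turn. A row lasts 1/12 s, in which the tool goes at most 41.7 mm and 7.16 degrees, less where a joint would pass 70% of its speed; a pose out of reach is approached as far as the arm can. A call with a number of a shift or a turn outside -1 to 1 is refused whole. A call with a gripper value outside its range is refused whole. "fingers" is the gripper's target within -1 to 1 (shut at 1, half-way at 0, fully open at -1), set as the call begins (left out, the last holds). The fingers move at their own pace and stop on an object; "newtons" is the grip in N (left out, the last holds). Time passes only in rows, so rows that repeat a pose let the fingers close, or fill a call up. It gives the time, the measured TCP pose, the force and the opening at its end, in the units of the state.
- ctrl.state(): the state, without advancing time (a new reading comes with each control period).
- ctrl.read_camera(name): name is "side" or "top" or "wrist"; returns the picture (480x640x3 uint8, blue, green, red); there is no depth.
- ctrl.camera_params(name): a dict with "fovy" (degrees; the focal length in pixels is half the picture's height over the tangent of half this angle, whatever the lens; pixels are square), "cx", "cy" (the principal point, pixels), "R" (3x3) and "t" (3): a world point X has camera coordinates R X + t. Camera axes: x right, y down, z forward; pixel columns grow to the right and rows downward; lengths in m; the calibration is good to about 2 mm. A picture is of the moment at which its call begins: read the wrist's pose just before it. camera_params takes no time and is no camera call; for the wrist camera it gives the pose at the moment of the call.
- ctrl.finish_job(): hands the job in, once; it reports no verdict.
The state is a dict: "time": time; "joint_pos": joint angles; "dq": joint speeds; "tau": joint torques, N m; "position": TCP position; "tool_rot": TCP orientation; "ft_force": force on the tool from outside, world axes, zero at the start; "wrist_torque": the same for the moment, N m; "width": finger opening in m.
Only numpy, scipy, OpenCV 4.12 (cv2) and the standard library are available. Lean on these libraries where they do the work, as an engineer would, in place of code of your own. Each camera call takes 0.05 s, during which the arm holds its last target.

TASK

Pick up the spring-open pliers from their wooden rest, set their jaws on either side of the two brass ears that stick out of the pewter canister's band, and squeeze until the clasp clicks and stays shut. Then let the pliers open, take them off the clasp and lay them flat back on their rest the way they lay, and leave the pot, spatula and abacus where they are.

Things in the scene. Friction and masses are not known exactly. Their poses are not given: they have to be found in the camera images.
- pliers_grip (a point): Middle of the handles of dark iron pliers that lie flat (198 mm long, 18 mm thick, about 0.15 kg, balanced near here): midway between the handles, half-way up (9 mm over the underside), 60 mm behind the upright hinge pin. x towards the jaws, y across, z up. Here the handles measure 60 mm over their outsides when open, 48 mm when parallel, 29 mm at the stop
- jaw_a: One half of the pliers: handle on the +y side, jaw on the -y side; origin on the hinge pin at the underside. Handles: straight bars 10 mm thick, 18 mm high, from 25 to 115 mm behind the pin, then round tails to 140 mm. A spring holds them open, pushing back 8 N (open) to 13 N (shut) a side: gripped 52 to 56 mm wide the pliers can be carried with open jaws; gripped closer, the jaws close
- jaw_b: The other half of the pliers: handle on the -y side, jaw on the +y side; origin as jaw_a. Both halves move alike
- pliers_jaws (a point): Point midway between the jaws, 105 mm ahead of pliers_grip at the same height, same axes. Jaws: bars 14 mm high, 9 mm thick, from 27 mm behind to 13 mm ahead of this point. The gap here is 30 mm when open, 21 mm with the handles 48 mm wide, 7 mm at the stop (it shrinks by 3/4 of what the handles do)
- rest_top (a point): Fixed wooden rest of the pliers: board 200 x 130 x 10 mm with two saddles, tops 40 mm above the table. Point at that height, right below pliers_grip when the pliers lie in place; x along the pliers to the jaws, z up. Front saddle 60 mm wide, 45 to 95 mm ahead of it; rear saddle 90 mm wide, 25 to 65 mm behind it; between them fingers can reach 30 mm below the tops
- ears (a point): Point midway between the two brass ears of the open clasp, half-way up them, 80 mm above the table. x points to the canister's upright axis, 68 mm away (pliers come with their x along it, also from straight above), y from the moving ear to the fixed ear, z up. Ears: upright plates 5 mm thick, 24 mm high, from 10 mm before this point in to the canister
- band: Brass band on the canister with the ears (19.5 mm over their outsides when open, 11 mm when clicked) and a spring leaf over their gap, up to 18 mm above point ears. Origin on the canister's axis at table height, axes as ears. It turns easily on the canister (0.25 rad either way, under 1 N at the ears), so the ears centre themselves between the jaws
- canister: Pewter canister fixed to the table, 90 mm in diameter, domed cap with knob to 147 mm high; origin at the centre of its underside. The ears stick out on its -x side, give or take the turn of the band
- clasp (a joint): How far the moving ear is pressed towards the fixed one, m: 0 open, 0.0095 the end. A spring pushes it open (2 N); from 0.001 to 0.005 a spring leaf must be overcome (9 to 10 N), then it clicks and stays at about 0.0085. Released earlier it springs open
- pot: Celadon lidded pill pot, 72 mm across, 64 mm high, loose; origin at the centre of its underside
- spatula: Flat horn spatula, 133 mm long along x, 22 mm wide, 6 mm thick, loose; origin near mid-length, underside
- abacus: Small wooden abacus lying flat, 66 x 120 x 14 mm, loose; origin at the centre of its underside

How it is judged:
By the outcome, as a careful person would: the job done as asked, in the order asked, and still so for the second after the job is handed in, with the robot touching nothing.
It also fails if it takes over 48 s, if anything falls off the work surface, if the arm or the gripper's body presses on something with over 40 N, if the wrist force passes 120 N, or if a joint passes its speed limit or range.

## Working session

There is one attempt and no reset: what is moved stays moved. The work goes in short steps, Python scripts to look and compute and a tool call to move; the robot and the scene stay as the last step left them, time stands still between calls to the robot, and variables do not carry over. Pictures are saved under pics/ and viewed, and the job is handed in when it is done.

Besides the shell and the picture viewer there is one more tool, called after "Request:" by a JSON object that holds its "name" and its "arguments", one argument or row to a line. step_arm: Moves the arm, as the interface text tells. Shift numbers are shares of 0.3 m and turn numbers shares of 360 degrees, none past 1 either way. Its arguments: {"type":"object","properties":{"moves":{"type":"string"},"fingers":{"type":"number"},"newtons":{"type":"number"}},"required":["moves"]}

```bash
mkdir -p pics; ls
python3 - <<'E'
from bench import ctrl
import cv2,json
print(ctrl.state())
for n in ("side","top","wrist"):
    p=ctrl.camera_params(n); print(n,p)
    cv2.imwrite(f"pics/{n}0.png",ctrl.read_camera(n))
E
```

```text
pics
{'time': 0.0, 'joint_pos': array([ 1.13546821,  0.41796626, -0.01027824,  1.61418923,  0.00471581,
        1.11067554, -0.05297863]), 'dq': array([-1.20971358e-03, -5.27838697e-04, -1.02641831e-03, -3.76139776e-05,
       -6.71975226e-05, -3.89498605e-04, -5.91130031e-04]), 'tau': array([-1.81880109e-04, -8.51256180e+01,  6.38608765e-01, -4.25998020e+01,
       -4.87884006e-02,  1.85369665e-02,  1.51383229e-04]), 'position': array([ 0.23965319, -0.57681671,  0.20482389]), 'tool_rot': array([ 9.80673435e-01,  1.95650823e-01, -1.74834083e-04, -5.82067898e-04]), 'ft_force': array([-0.38085188,  0.55037339,  0.49446878]), 'wrist_torque': array([-0.06592943,  0.00544035,  0.01669805]), 'width': 0.09389319768161464}
side {'fovy': 48.95676796164416, 'cx': 315.5927998283953, 'cy': 235.98753309508672, 'R': array([[-0.96973943, -0.24370911,  0.01453672],
       [-0.19637013,  0.7432243 , -0.63957518],
       [ 0.14506625, -0.62307585, -0.76859109]]), 't': array([0.57683968, 0.18663466, 0.88228561])}
top {'fovy': 46.49339840307025, 'cx': 317.57992636369227, 'cy': 240.54193505222176, 'R': array([[ 0.02848869, -0.99959356,  0.0010555 ],
       [-0.99070517, -0.02837585, -0.13303415],
       [ 0.13301003,  0.00274428, -0.99111089]]), 't': array([-0.0420996 ,  0.62261078,  1.07762446])}
wrist {'fovy': 71.41642213187966, 'cx': 322.39836787833946, 'cy': 243.01312644881222, 'R': array([[ 0.38288108, -0.92379689, -0.00117309],
       [-0.886086  , -0.36760978,  0.28233783],
       [-0.26125405, -0.10706236, -0.95931433]]), 't': array([-0.62335906, -0.0282005 ,  0.39338335])}
```

View pics/side0.png

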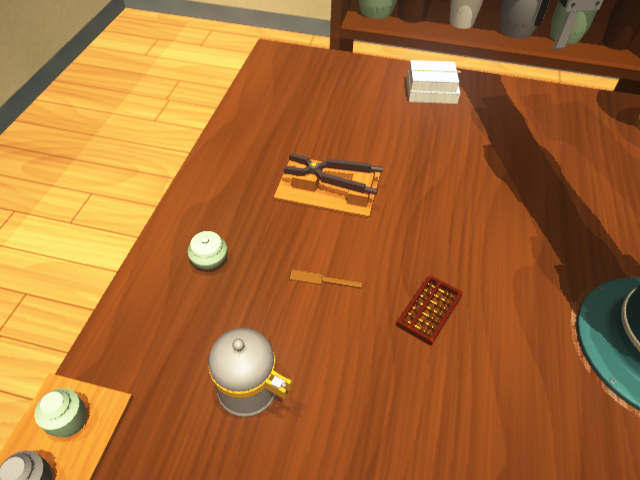

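View pics/top0.png

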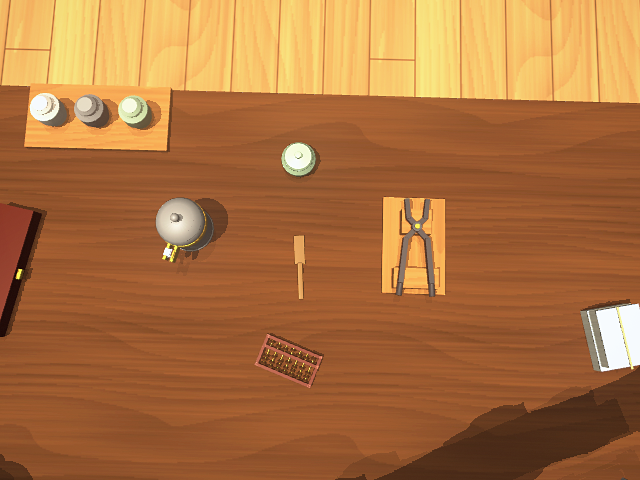

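View pics/wrist0.png

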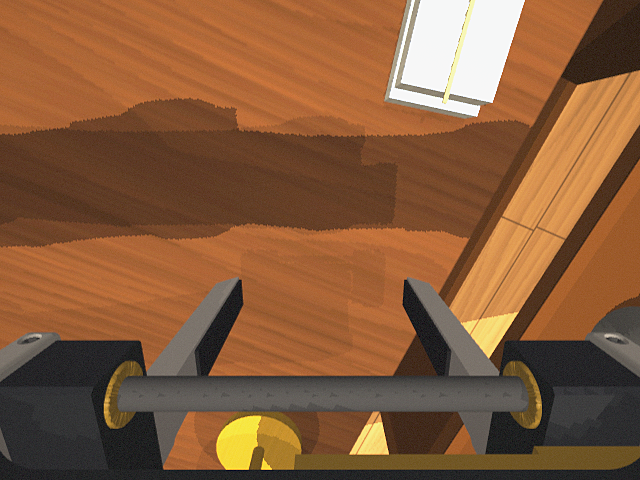

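```bash
cat > h.py <<'E'
import numpy as np,cv2
from bench import ctrl
def K(p):
    f=240/np.tan(np.radians(p['fovy'])/2); return f,p['cx'],p['cy']
def ray(p,u,v):
    f,cx,cy=K(p); d=p['R'].T@np.array([(u-cx)/f,(v-cy)/f,1.]); c=-p['R'].T@p['t']; return c,d
def onz(p,u,v,z):
    c,d=ray(p,u,v); return c+d*(z-c[2])/d[2]
def proj(p,X):
    f,cx,cy=K(p); c=p['R']@np.array(X)+p['t']; return np.array([f*c[0]/c[2]+cx,f*c[1]/c[2]+cy])
def two(p1,uv1,p2,uv2):
    c1,d1=ray(p1,*uv1); c2,d2=ray(p2,*uv2)
    s=np.linalg.lstsq(np.c_[d1,-d2],c2-c1,rcond=None)[0]
    a,b=c1+s[0]*d1,c2+s[1]*d2; return (a+b)/2,np.linalg.norm(a-b)
E
python3 - <<'E'
import cv2
t=cv2.imread('pics/top0.png');s=cv2.imread('pics/side0.png')
def crop(i,x,y,w,h,k,n): cv2.imwrite(n,cv2.resize(i[y:y+h,x:x+w],None,fx=k,fy=k,interpolation=cv2.INTER_CUBIC))
crop(t,375,190,80,110,5,'pics/c1.png')
crop(t,145,185,90,90,6,'pics/c2.png')
crop(s,265,140,130,80,6,'pics/c3.png')
crop(s,195,320,110,100,6,'pics/c4.png')
E
```

```text
(no output)
```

View pics/c1.png

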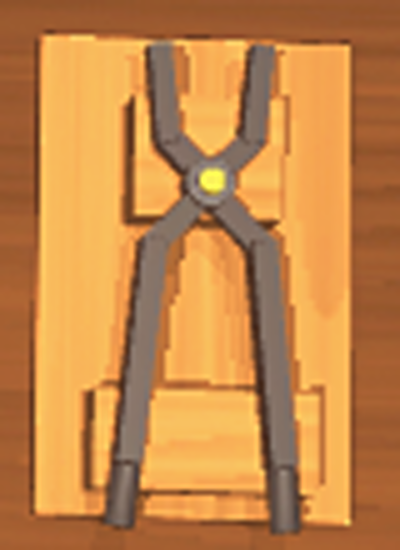

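View pics/c2.png

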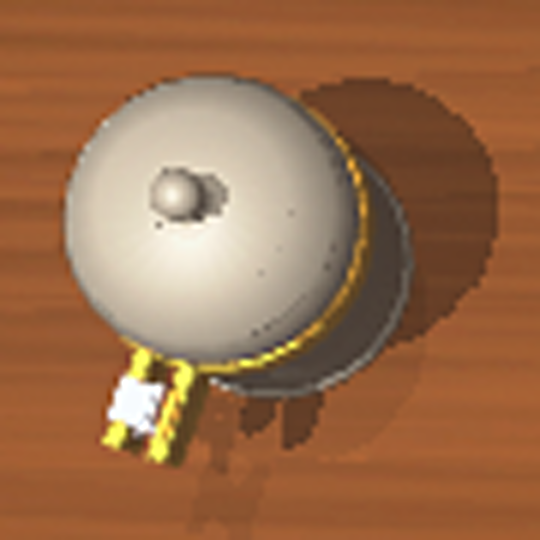

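View pics/c3.png

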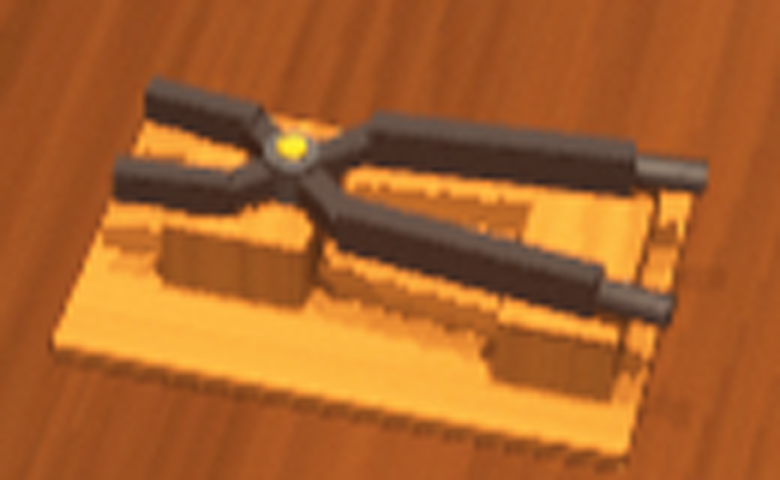

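View pics/c4.png

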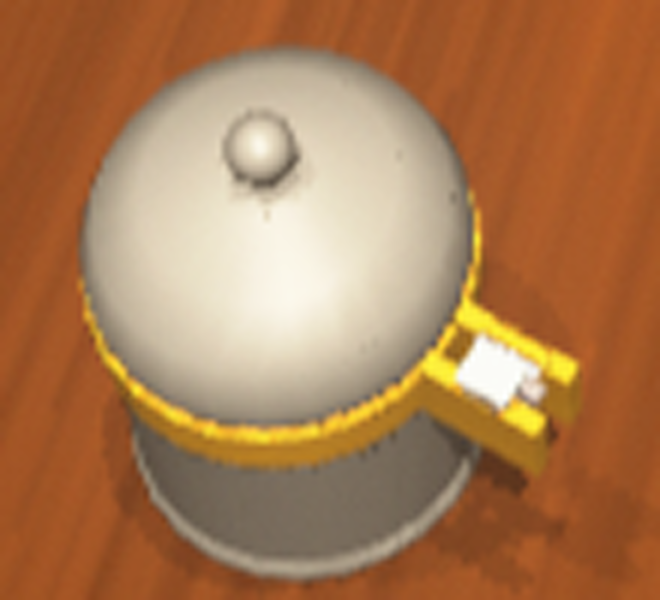

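```bash
cat > m.py <<'E'
from h import *
T=ctrl.camera_params('top');S=ctrl.camera_params('side')
def a(k,ox,oy,u,v): return ((u+.5)/k-.5+ox,(v+.5)/k-.5+oy)
c1=lambda u,v:a(5,375,190,u,v); c2=lambda u,v:a(6,145,185,u,v); c3=lambda u,v:a(6,265,140,u,v); c4=lambda u,v:a(6,195,320,u,v)
print('pin',two(T,c1(213,180),S,c3(292,147)), onz(T,*c1(212,180),.06))
tl=onz(T,*c1(120,525),.052);tr=onz(T,*c1(286,530),.052)
jl=onz(T,*c1(160,47),.054);jr=onz(T,*c1(262,47),.054)
print('tails',tl,tr,np.linalg.norm(tl-tr)); print('jaws',jl,jr,np.linalg.norm(jl-jr))
d=(jl+jr-tl-tr)/2; print('axis',d,np.linalg.norm(d[:2]),np.arctan2(d[1],d[0]))
b=[onz(T,*c1(*q),.01) for q in((40,37),(350,44),(350,523),(38,515))]
print('board',np.round(b,4)); bc=sum(b)/4;e=(b[0]+b[1]-b[2]-b[3]);print(bc,np.arctan2(e[1],e[0]),[np.linalg.norm(b[i]-b[i-1]) for i in range(4)])
print('knob',two(T,c2(175,190),S,c4(262,148)))
for n,q in(('Ltip',(115,440)),('Rtip',(160,457)),('Lroot',(142,355)),('Rroot',(186,370))): print(n,onz(T,*c2(*q),.092))
print('Rtip2',two(T,c2(115,440),S,c4(535,418)),two(T,c2(160,457),S,c4(535,418)),two(T,c2(115,440),S,c4(568,368)))
E
python3 m.py
```

```text
pin (array([ 0.65606416, -0.22004527,  0.06220762]), np.float64(0.00020348148308483387)) [ 0.6565234  -0.22003275  0.06      ]
tails [ 0.51988335 -0.18606048  0.052     ] [ 0.51978753 -0.25110271  0.052     ] 0.06504230473892716
jaws [ 0.71084571 -0.20002411  0.054     ] [ 0.7120181  -0.24084136  0.054     ] 0.04083409130822897
axis [ 0.19159646 -0.00185114  0.002     ] 0.19160540724416483 -0.00966134771948883
board [[ 0.7231 -0.157   0.01  ]
 [ 0.7239 -0.286   0.01  ]
 [ 0.5251 -0.2857  0.01  ]
 [ 0.5247 -0.1587  0.01  ]]
[ 0.62419941 -0.22184913  0.01      ] 0.0035736379762076427 [np.float64(0.19842351032075398), np.float64(0.1290864469671146), np.float64(0.19877220052902247), np.float64(0.1269696253691798)]
knob (array([0.64631835, 0.23988203, 0.14212632]), np.float64(0.0021733838457014686))
Ltip [0.57505223 0.26735096 0.092     ]
Rtip [0.57005176 0.25273932 0.092     ]
Lroot [0.60245019 0.26053061 0.092     ]
Rroot [0.59804564 0.24623162 0.092     ]
Rtip2 (array([0.57466193, 0.2665501 , 0.09482608]), np.float64(0.00024472824040687344)) (array([0.57468917, 0.25786546, 0.07402418]), np.float64(0.006040656300053124)) (array([0.57040106, 0.2610751 , 0.11355918]), np.float64(0.005207652380878413))
```

```bash
cat > go.py <<'E'
import sys
from h import *
from scipy.spatial.transform import Rotation as Ro
def go(x,y,z,yaw):
    s=ctrl.state(); R=Ro.from_quat(s['tool_rot']).as_matrix()
    d=R.T@(np.array([x,y,z])-s['position']); cy=np.arctan2(R[1,0],R[0,0])
    t=(-(yaw-cy)+np.pi)%(2*np.pi)-np.pi
    print('t',round(s['time'],2),'pos',np.round(s['position'],4),'yaw',round(cy,4),'tilt',np.round(R[:,2],3),'w',round(s['width'],4),'F',np.round(s['ft_force'],1),'q',np.round(s['joint_pos'],2))
    print('shift frac',np.round(d/.3,4),'turn frac',round(t/2/np.pi,4))
if __name__=='__main__': go(*map(float,sys.argv[1:5]))
E
python3 go.py .596 -.2196 .16 -.005
```

```text
t 0.15 pos [ 0.2397 -0.5769  0.205 ] yaw 0.3938 tilt [-0.     0.001 -1.   ] w 0.0939 F [0.3 0.  0. ] q [ 1.14  0.42 -0.01  1.61  0.    1.11 -0.05]
shift frac [ 1.5537 -0.6439  0.1504] turn frac 0.0635
```

Request:
{"name": "step_arm", "arguments": {
  "moves": "0.1 -0.04 0 0.02; 0.2 -0.08 0 0.03; 0.3 -0.12 0 0.04; 0.4 -0.16 0 0.05; 0.5 -0.2 0 0.06; 0.6 -0.24 0 0.0635; 0.7 -0.28 0 0.0635; 0.8 -0.32 0 0.0635",
  "fingers": -1,
  "newtons": 25
}}

```text
time: 0.82
position: [0.4255, -0.395, 0.2053]
tool_rot: [1.0, -0.003, -0.0, -0.0]
ft_force: [-0.0, -0.1, 0.5]
width: 0.094
```

```bash
python3 go.py .596 -.2196 .16 -.005
```

```text
t 0.82 pos [ 0.4255 -0.395   0.2053] yaw -0.0053 tilt [-0.  0. -1.] w 0.094 F [-0.  -0.1  0.5] q [ 0.73  0.34 -0.04  1.73  0.02  1.08 -0.89]
shift frac [ 0.5654 -0.5878  0.151 ] turn frac -0.0001
```

Request:
{"name": "step_arm", "arguments": {
  "moves": "0.08 -0.09 0.02 0; 0.16 -0.17 0.04 0; 0.24 -0.25 0.06 0; 0.32 -0.33 0.08 0; 0.4 -0.42 0.1 0; 0.48 -0.5 0.13 0; 0.565 -0.588 0.15 0; 0.565 -0.588 0.15 0"
}}

```text
time: 1.48
position: [0.5986, -0.2135, 0.1587]
tool_rot: [1.0, 0.001, -0.0, -0.002]
ft_force: [-0.5, 1.0, -0.4]
width: 0.094
```

```bash
python3 - <<'E'
from h import *
import pickle
p=ctrl.camera_params('wrist');i=ctrl.read_camera('wrist');cv2.imwrite('pics/w1.png',i);pickle.dump(p,open('w1.pkl','wb'))
for X in [(.6563,-.22,.062),(.596,-.2196,.049),(.7143,-.22,.05)]: print(proj(p,X))
E
python3 go.py .596 -.2196 .16 -.005
```

```text
[332.58411875 177.08998309]
[331.08776878 243.470413  ]
[332.94384254 102.16999146]
t 1.53 pos [ 0.5967 -0.2168  0.1592] yaw 0.0003 tilt [-0.001  0.002 -1.   ] w 0.094 F [-1.   0.3  0.7] q [ 0.39  0.48 -0.12  1.63  0.06  1.04 -1.32]
shift frac [-0.0024  0.0094 -0.0028] turn frac 0.0008
```

View pics/w1.png

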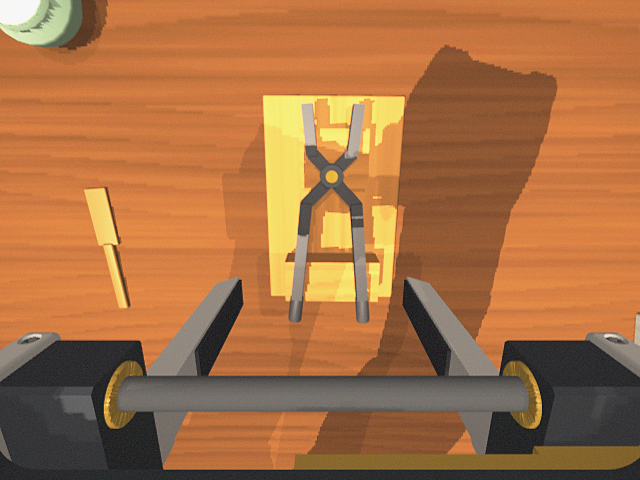

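Request:
{"name": "step_arm", "arguments": {
  "moves": "0 0 0.06 0; 0 0 0.13 0; 0 0 0.2 0; 0 0 0.27 0; 0 0 0.33 0; 0 0 0.38 0; 0 0 0.43 0; 0 0 0.43 0"
}}

```text
time: 2.2
position: [0.5929, -0.2213, 0.0287]
tool_rot: [1.0, -0.003, -0.002, -0.0]
ft_force: [-0.5, -0.4, -0.5]
width: 0.094
```

```bash
python3 go.py .596 -.2196 .03 -.005;python3 - <<'E'
from h import *
cv2.imwrite('pics/w2.png',ctrl.read_camera('wrist'));cv2.imwrite('pics/s2.png',ctrl.read_camera('side'))
E
python3 go.py .596 -.2196 .03 -.005
```

```text
t 2.2 pos [ 0.5929 -0.2213  0.0287] yaw -0.0061 tilt [-0.004  0.001 -1.   ] w 0.094 F [-0.5 -0.4 -0.5] q [ 0.39  0.64 -0.11  1.71  0.09  0.8  -1.34]
shift frac [ 0.0103 -0.0056 -0.0044] turn frac -0.0002
t 2.3 pos [ 0.5945 -0.2214  0.0315] yaw -0.0058 tilt [-0.001  0.    -1.   ] w 0.0941 F [0.2 0.  1.3] q [ 0.39  0.64 -0.11  1.71  0.09  0.8  -1.34]
shift frac [ 0.0049 -0.0062  0.0051] turn frac -0.0001
```

View pics/w2.png

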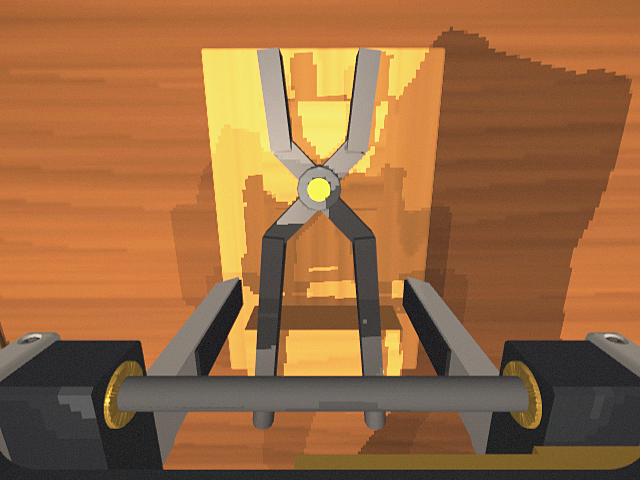

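Request:
{"name": "step_arm", "arguments": {
  "moves": "0.005 -0.006 0 0; 0.005 -0.006 0 0; 0.005 -0.006 0 0; 0.005 -0.006 0 0; 0.005 -0.006 0 0; 0.005 -0.006 0 0; 0.005 -0.006 0 0; 0.005 -0.006 0 0",
  "fingers": -0.149,
  "newtons": 25
}}

```text
time: 2.97
position: [0.5965, -0.2193, 0.0317]
tool_rot: [1.0, -0.003, 0.0, 0.0]
ft_force: [-2.4, -0.2, 5.5]
width: 0.0541
```

```bash
python3 go.py .596 -.2196 .03 -.005
```

```text
t 2.97 pos [ 0.5965 -0.2193  0.0317] yaw -0.0053 tilt [ 0. -0. -1.] w 0.0541 F [-2.4 -0.2  5.5] q [ 0.38  0.64 -0.11  1.7   0.09  0.8  -1.34]
shift frac [-0.0017  0.0011  0.0058] turn frac -0.0
```

Request:
{"name": "step_arm", "arguments": {
  "moves": "0 0 -0.01 0; 0 0 -0.03 0; 0 0 -0.06 0; 0 0 -0.12 0; 0 0 -0.19 0; 0 0 -0.26 0; 0 0 -0.33 0; 0 0 -0.33 0"
}}

```text
time: 3.63
position: [0.5985, -0.2197, 0.1354]
tool_rot: [1.0, -0.003, 0.003, 0.001]
ft_force: [-0.4, 0.7, -1.0]
width: 0.0541
```

```bash
python3 - <<'E'
from h import *
cv2.imwrite('pics/w3.png',ctrl.read_camera('wrist'));cv2.imwrite('pics/s3.png',ctrl.read_camera('side')[100:300,200:460].repeat(2,0).repeat(2,1))
E
python3 go.py .4795 .2833 .15 -.25
```

```text
t 3.73 pos [ 0.5969 -0.2192  0.1315] yaw -0.0052 tilt [ 0.002 -0.    -1.   ] w 0.0544 F [ 0.5 -0.2 -2.7] q [ 0.39  0.51 -0.12  1.65  0.07  0.98 -1.33]
shift frac [-0.3999 -1.6729 -0.0631] turn frac 0.039
```

View pics/w3.png

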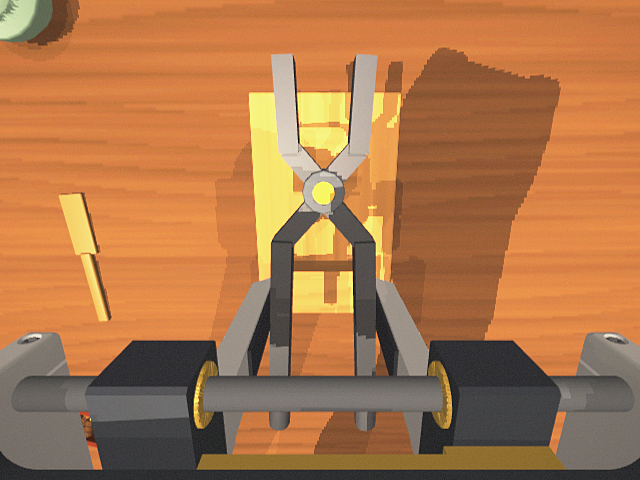

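View pics/s3.png

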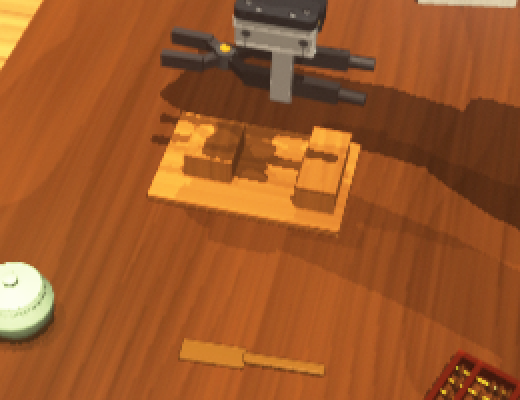

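Request:
{"name": "step_arm", "arguments": {
  "moves": "-0.01 -0.05 -0.04 0; -0.035 -0.14 -0.08 0; -0.06 -0.25 -0.08 0; -0.09 -0.37 -0.08 0; -0.12 -0.49 -0.08 0; -0.15 -0.62 -0.08 0; -0.18 -0.74 -0.08 0; -0.2 -0.84 -0.08 0"
}}

```text
time: 4.4
position: [0.5361, 0.0359, 0.1537]
tool_rot: [1.0, -0.002, -0.001, -0.0]
ft_force: [0.3, 0.4, -0.7]
width: 0.0542
```

```bash
python3 go.py .4795 .2833 .155 -.25
```

```text
t 4.4 pos [0.5361 0.0359 0.1537] yaw -0.0036 tilt [-0.002  0.    -1.   ] w 0.0542 F [ 0.3  0.4 -0.7] q [ 0.06  0.33 -0.22  1.88  0.09  0.95 -1.77]
shift frac [-0.1918 -0.8241 -0.0038] turn frac 0.0392
```

Request:
{"name": "step_arm", "arguments": {
  "moves": "-0.02 -0.1 0 0; -0.05 -0.22 0 0.01; -0.08 -0.34 0 0.02; -0.11 -0.46 0 0.03; -0.14 -0.58 0 0.039; -0.165 -0.7 0 0.039; -0.185 -0.79 0 0.039; -0.192 -0.824 0 0.039"
}}

```text
time: 5.07
position: [0.4792, 0.2849, 0.1537]
tool_rot: [0.992, -0.122, -0.001, -0.0]
ft_force: [-0.4, 0.4, -2.6]
width: 0.0541
```

```bash
python3 - <<'E'
from h import *
import pickle
ctrl.read_camera('wrist');ctrl.read_camera('wrist')
pickle.dump((ctrl.camera_params('wrist'),ctrl.state()),open('w4.pkl','wb'));cv2.imwrite('pics/w4.png',ctrl.read_camera('wrist'))
E
python3 go.py .4795 .2833 .155 -.25
```

```text
t 5.22 pos [0.481  0.2806 0.1536] yaw -0.249 tilt [-0.001 -0.001 -1.   ] w 0.0537 F [-0.1 -0.3 -1.5] q [-0.36  0.37 -0.28  1.83  0.12  0.96 -2.51]
shift frac [-0.0071 -0.0074 -0.0045] turn frac 0.0002
```

View pics/w4.png

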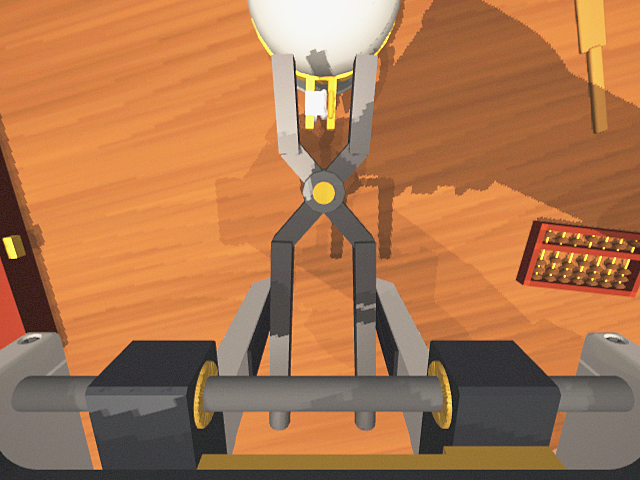

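Run:
```python
import cv2
i=cv2.imread('pics/w4.png'); cv2.imwrite('pics/w4c.png',cv2.resize(i[40:210,250:400],None,fx=4,fy=3.5*4/3.5,interpolation=cv2.INTER_CUBIC)[:600])
```

```text
(no output)
```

View pics/w4c.png

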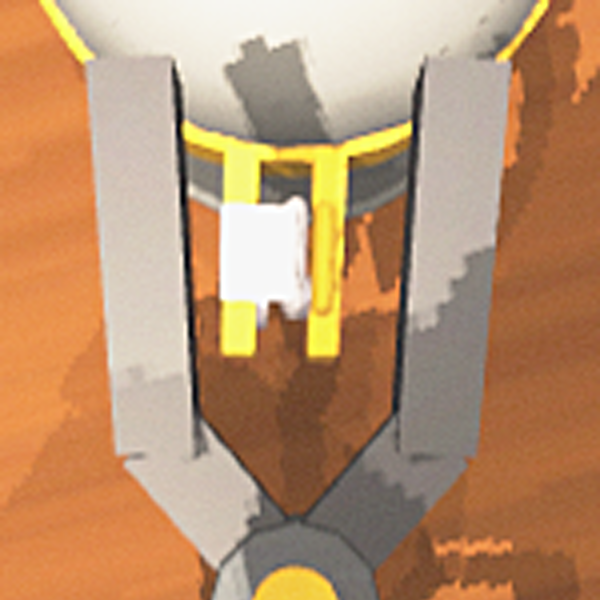

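Run:
```python
from h import *
import pickle
p,s=pickle.load(open('w4.pkl','rb')); tz=s['position'][2]
print(s['position'])
from scipy.spatial.transform import Rotation as Ro
R=Ro.from_quat(s['tool_rot']).as_matrix()
q=lambda u,v:((u+.5)/4-.5+250,(v+.5)/4-.5+40)
E={}
for n,u,v,z in(('tip',281,355,.092),('root',287.5,152,.092),('Lo',220,355,.092),('Ro',342,355,.092),('jawtip',300,60,tz+.0185+.007),('heel',296,457,tz+.0185+.007),('jL',88,62,tz+.0255),('jR',512,62,tz+.0255),('pin',(323-250)*4,(192-40)*4,tz+.031)):
    X=onz(p,*q(u,v),z);E[n]=X; print(n,np.round(X,4),'tool',np.round(R.T@(X-s['position']),4))
print(np.linalg.norm(E['Lo']-E['Ro']),np.linalg.norm(E['jL']-E['jR']))
a=E['root']-E['tip'];print('ear yaw',np.arctan2(a[1],a[0]),np.linalg.norm(a));a=E['jawtip']-E['pin'];print('plier yaw',np.arctan2(a[1],a[0]),np.linalg.norm(a))
c=np.array([.6463,.2399]);b=c-E['tip'][:2];print('tip->axis',np.arctan2(b[1],b[0]),np.linalg.norm(b))
```

```text
[0.48020829 0.28250587 0.15360528]
tip [0.5715 0.2627 0.092 ] tool [ 0.0934 -0.0031  0.0615]
root [0.6018 0.2538 0.092 ] tool [ 0.125  -0.0019  0.0614]
Lo [0.574  0.2728 0.092 ] tool [ 0.0935 -0.0135  0.0615]
Ro [0.5689 0.2526 0.092 ] tool [0.0934 0.0073 0.0615]
jawtip [0.5951 0.254  0.1791] tool [ 0.1183 -0.0004 -0.0257]
heel [0.5569 0.2641 0.1791] tool [ 0.0788 -0.0008 -0.0256]
jL [0.6003 0.2753 0.1791] tool [ 0.1182 -0.0223 -0.0257]
jR [0.5896 0.2329 0.1791] tool [ 0.1181  0.0214 -0.0257]
pin [0.5414 0.2684 0.1846] tool [ 0.0627 -0.0013 -0.0311]
0.020856476381206364 0.04372976248459009
ear yaw -0.28364281344016307 0.03158521850719835
plier yaw -0.26243771952118583 0.055882612782043636
tip->axis -0.2955820794398687 0.07821575236918919
```

Request:
{"name": "step_arm", "arguments": {
  "moves": "-0.003 -0.014 0.02 0.003; -0.003 -0.014 0.06 0.003; -0.003 -0.014 0.1 0.003; -0.003 -0.014 0.14 0.003; -0.003 -0.014 0.17 0.003; -0.003 -0.014 0.19 0.003; -0.003 -0.014 0.2 0.003; -0.003 -0.014 0.2 0.003"
}}

```text
time: 5.88
position: [0.4814, 0.2848, 0.0937]
tool_rot: [0.991, -0.134, -0.0, 0.0]
ft_force: [-0.3, 0.1, -1.3]
width: 0.0542
```

```bash
python3 - <<'E'
from h import *
import pickle
ctrl.read_camera('wrist')
pickle.dump((ctrl.camera_params('wrist'),ctrl.state()),open('w5.pkl','wb'));i=ctrl.read_camera('wrist');cv2.imwrite('pics/w5.png',i)
cv2.imwrite('pics/w5c.png',cv2.resize(i[40:190,250:400],None,fx=4,fy=4,interpolation=cv2.INTER_CUBIC))
i=ctrl.read_camera('side');cv2.imwrite('pics/s5.png',cv2.resize(i[310:420,190:340],None,fx=5,fy=5,interpolation=cv2.INTER_CUBIC))
E
python3 go.py .4795 .2833 .155 -.25
```

```text
t 6.03 pos [0.482  0.2852 0.0949] yaw -0.269 tilt [ 0.001  0.    -1.   ] w 0.0542 F [-0.1  0.1 -1.3] q [-0.38  0.45 -0.26  1.87  0.15  0.85 -2.56]
shift frac [-0.0061  0.0082 -0.2002] turn frac -0.003
```

View pics/w5c.png

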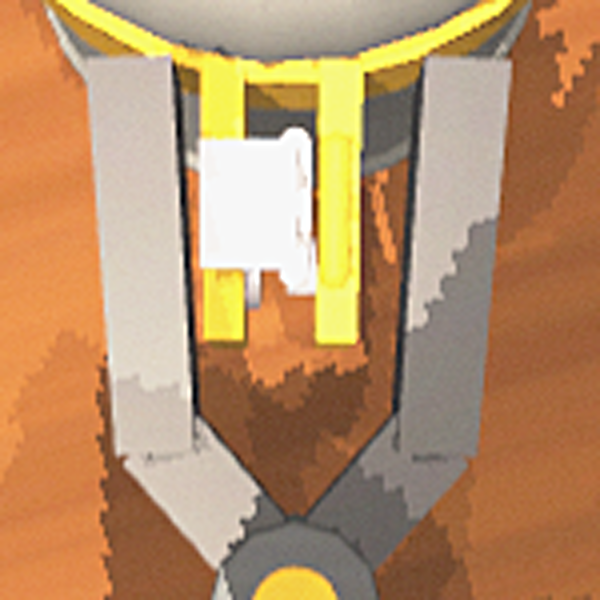

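View pics/s5.png

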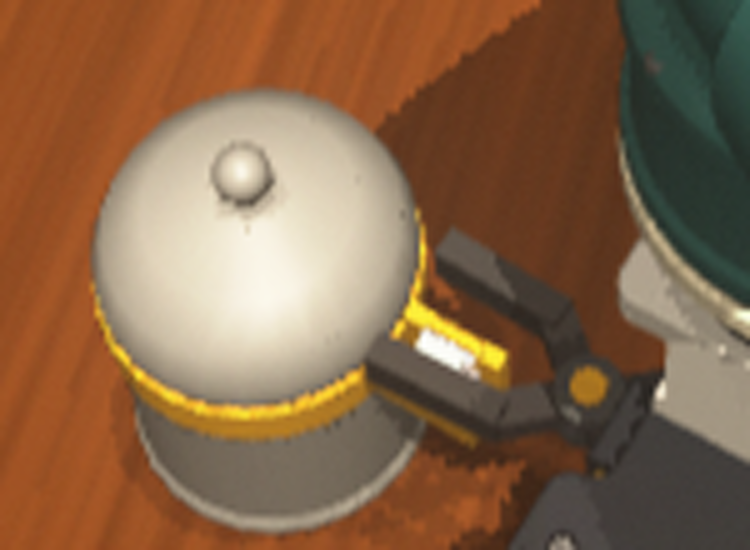

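Run:
```python
from h import *
import pickle
p,s=pickle.load(open('w5.pkl','rb')); tz=s['position'][2]
from scipy.spatial.transform import Rotation as Ro
R=Ro.from_quat(s['tool_rot']).as_matrix()
q=lambda u,v:((u+.5)/4-.5+250,(v+.5)/4-.5+40)
for n,u,v,z in(('tip',281,342,.092),('root',282,68,.092),('Lo',202,342,.092),('Ro',360,342,.092),('jawtip',299.5,60,tz+.0255),('heel',297,457,tz+.0255)):
    X=onz(p,*q(u,v),z); print(n,np.round(X,4),'tool',np.round(R.T@(X-s['position']),4))
```

```text
tip [0.5714 0.263  0.092 ] tool [ 0.0924 -0.0027  0.0023]
root [0.6018 0.2544 0.092 ] tool [ 0.1239 -0.0025  0.0023]
Lo [0.5741 0.2728 0.092 ] tool [ 0.0924 -0.0129  0.0023]
Ro [0.5687 0.2532 0.092 ] tool [0.0923 0.0075 0.0023]
jawtip [0.5959 0.254  0.1198] tool [ 0.1183 -0.0005 -0.0255]
heel [0.5578 0.2648 0.1198] tool [ 0.0787 -0.0007 -0.0255]
```

Request:
{"name": "step_arm", "arguments": {
  "moves": "-0.008 -0.007 0 0; -0.008 -0.007 0 0; -0.008 -0.007 0.02 0; -0.008 -0.007 0.04 0; -0.008 -0.007 0.06 0; -0.008 -0.007 0.08 0; -0.008 -0.007 0.1 0; -0.008 -0.007 0.11 0"
}}

```text
time: 6.7
position: [0.4796, 0.2874, 0.0603]
tool_rot: [0.991, -0.134, -0.001, 0.0]
ft_force: [0.4, -0.4, -2.0]
width: 0.0541
```

```bash
python3 - <<'E'
from h import *
i=ctrl.read_camera('wrist')
cv2.imwrite('pics/w6c.png',cv2.resize(i[40:190,250:400],None,fx=4,fy=4,interpolation=cv2.INTER_CUBIC))
i=ctrl.read_camera('side');cv2.imwrite('pics/s6.png',cv2.resize(i[310:420,190:340],None,fx=5,fy=5,interpolation=cv2.INTER_CUBIC))
E
python3 go.py .4795 .2833 .0615 -.27
```

```text
t 6.8 pos [0.4796 0.2875 0.0607] yaw -0.269 tilt [-0.001 -0.    -1.   ] w 0.054 F [-0.1 -0.5 -1.1] q [-0.39  0.5  -0.25  1.89  0.17  0.78 -2.58]
shift frac [ 0.0035  0.0135 -0.0027] turn frac 0.0002
```

View pics/w6c.png

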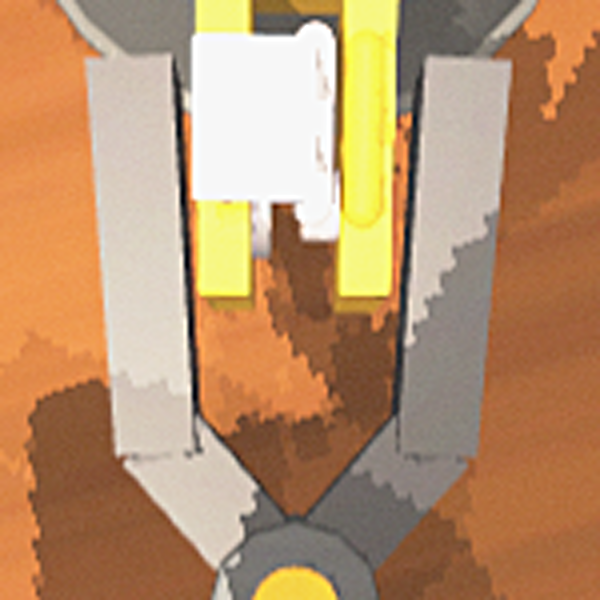

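View pics/s6.png

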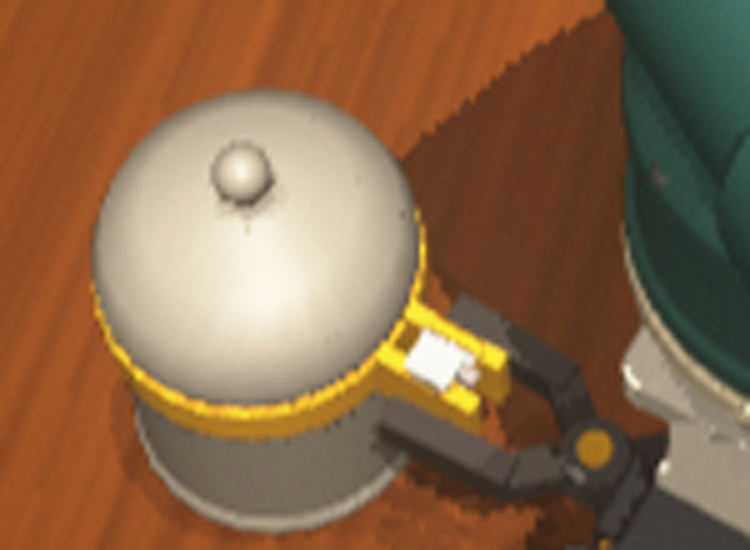

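Request:
{"name": "step_arm", "arguments": {
  "moves": "0 0 0 0; 0 0 0 0; 0 0 0 0; 0 0 0 0; 0 0 0 0; 0 0 0 0; 0 0 0 0; 0 0 0 0",
  "fingers": 0.298,
  "newtons": 40
}}

```text
time: 7.47
position: [0.4793, 0.288, 0.0615]
tool_rot: [0.991, -0.134, -0.0, -0.0]
ft_force: [-4.8, 1.5, -0.7]
width: 0.0339
```

```bash
python3 - <<'E'
from h import *
i=ctrl.read_camera('wrist')
cv2.imwrite('pics/w7c.png',cv2.resize(i[40:190,250:400],None,fx=4,fy=4,interpolation=cv2.INTER_CUBIC))
E
python3 go.py .4795 .2833 .0615 -.27
```

```text
t 7.52 pos [0.4793 0.288  0.0615] yaw -0.2685 tilt [-0.001  0.    -1.   ] w 0.0336 F [-5.2  3.3 -0.9] q [-0.39  0.5  -0.25  1.89  0.17  0.78 -2.58]
shift frac [ 0.0049  0.015  -0.0001] turn frac 0.0002
```

View pics/w7c.png

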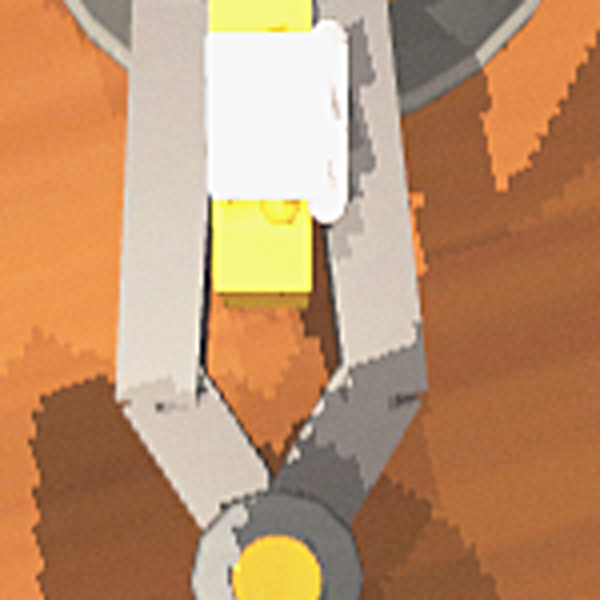

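Request:
{"name": "step_arm", "arguments": {
  "moves": "0 0 0 0; 0 0 0 0; 0 0 0 0; 0 0 0 0; 0 0 0 0; 0 0 0 0; 0 0 0 0; 0 0 0 0",
  "fingers": -0.149,
  "newtons": 25
}}

```text
time: 8.18
position: [0.48, 0.2877, 0.0615]
tool_rot: [0.991, -0.134, -0.0, -0.0]
ft_force: [-0.5, -0.6, -2.3]
width: 0.0545
```

```bash
python3 - <<'E'
from h import *
i=ctrl.read_camera('wrist');cv2.imwrite('pics/w8.png',i)
i=ctrl.read_camera('side');cv2.imwrite('pics/s8.png',cv2.resize(i[310:420,190:340],None,fx=5,fy=5,interpolation=cv2.INTER_CUBIC))
E
python3 go.py .4795 .2833 .0615 -.27
```

```text
t 8.28 pos [0.4799 0.2877 0.0615] yaw -0.2691 tilt [-0.  0. -1.] w 0.0542 F [-0.3 -0.5 -2.1] q [-0.39  0.5  -0.25  1.89  0.17  0.78 -2.58]
shift frac [ 0.0025  0.0144 -0.0001] turn frac 0.0001
```

View pics/w8.png

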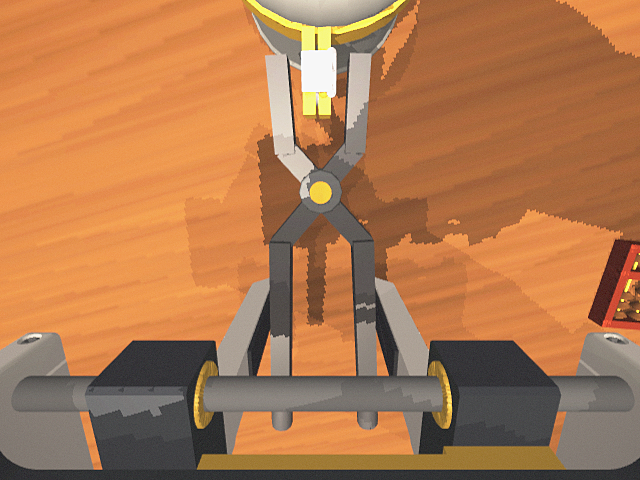

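View pics/s8.png

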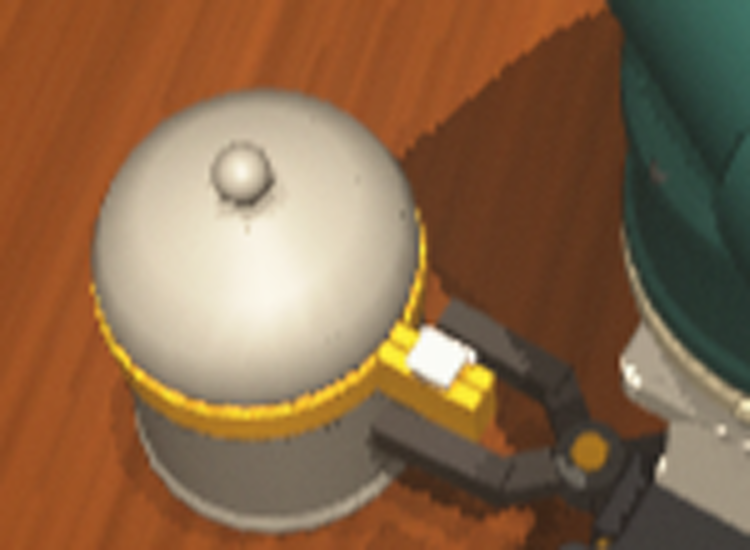

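Request:
{"name": "step_arm", "arguments": {
  "moves": "0 -0.005 -0.01 0; 0 -0.005 -0.03 0; 0 -0.005 -0.06 0; 0 -0.005 -0.11 0; 0 -0.005 -0.17 0; 0 -0.005 -0.23 0; 0 -0.005 -0.29 0; 0 -0.005 -0.32 0"
}}

```text
time: 8.95
position: [0.481, 0.2896, 0.1604]
tool_rot: [0.991, -0.134, 0.001, -0.001]
ft_force: [0.6, -1.0, -0.6]
width: 0.0539
```

```bash
python3 go.py .596 -.2196 .155 -.005
python3 - <<'E'
from h import *
ctrl.read_camera('wrist')
import pickle
p=ctrl.camera_params('wrist');s=ctrl.state();i=ctrl.read_camera('wrist');cv2.imwrite('pics/w9.png',i);pickle.dump((p,s),open('w9.pkl','wb'))
cv2.imwrite('pics/w9c.png',cv2.resize(i[40:190,250:400],None,fx=4,fy=4,interpolation=cv2.INTER_CUBIC))
E
python3 go.py .596 -.2196 .155 -.005
```

```text
t 8.95 pos [0.481  0.2896 0.1604] yaw -0.269 tilt [ 0.003  0.002 -1.   ] w 0.0539 F [ 0.6 -1.  -0.6] q [-0.37  0.36 -0.28  1.81  0.12  0.98 -2.54]
shift frac [0.8206 1.5345 0.0164] turn frac -0.042
t 9.05 pos [0.4811 0.2896 0.1594] yaw -0.2691 tilt [ 0.003  0.002 -1.   ] w 0.0545 F [ 0.2 -0.1 -1.8] q [-0.37  0.37 -0.28  1.82  0.12  0.97 -2.54]
shift frac [0.8205 1.5344 0.0129] turn frac -0.042
```

View pics/w9c.png

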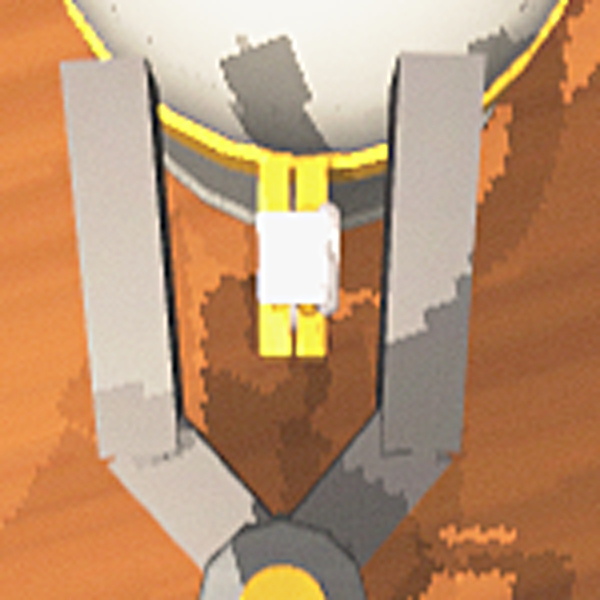

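Run:
```python
from h import *
import pickle
from scipy.spatial.transform import Rotation as Ro
q=lambda u,v:((u+.5)/4-.5+250,(v+.5)/4-.5+40)
for f,L in(('w5.pkl',(299.5,60,297,457,295,600)),('w9.pkl',(273,58,280,457,283,600))):
    p,s=pickle.load(open(f,'rb')); tz=s['position'][2];R=Ro.from_quat(s['tool_rot']).as_matrix()
    P=[]
    for k,z in((0,.0255),(2,.0255),(4,.031)):
        X=onz(p,*q(L[k],L[k+1]),tz+z);P.append(R.T@(X-s['position']))
    print(np.round(P,4),'yaw tool',[ (P[0]-P[i])[1]/(P[0]-P[i])[0] for i in (1,2)])
```

```text
[[ 0.1183 -0.0005 -0.0255]
 [ 0.0787 -0.0007 -0.0255]
 [ 0.0636 -0.001  -0.031 ]] yaw tool [np.float64(0.006144127921132907), np.float64(0.008818830444021543)]
[[ 0.1186 -0.0033 -0.0251]
 [ 0.0787 -0.0027 -0.0253]
 [ 0.0635 -0.0023 -0.0308]] yaw tool [np.float64(-0.014972528690765407), np.float64(-0.016796993283300466)]
```

```bash
python3 go.py .5965 -.2193 .155 -.028
```

```text
t 9.05 pos [0.4811 0.2896 0.1594] yaw -0.2691 tilt [ 0.003  0.002 -1.   ] w 0.0545 F [ 0.2 -0.1 -1.8] q [-0.37  0.37 -0.28  1.82  0.12  0.97 -2.54]
shift frac [0.8219 1.533  0.013 ] turn frac -0.0384
```

Request:
{"name": "step_arm", "arguments": {
  "moves": "0.03 0.05 0 0; 0.08 0.14 0 0; 0.14 0.25 0 -0.01; 0.2 0.37 0 -0.02; 0.26 0.49 0 -0.03; 0.32 0.6 0 -0.038; 0.38 0.7 0 -0.038; 0.42 0.78 0 -0.038"
}}

```text
time: 9.72
position: [0.5396, 0.0267, 0.1565]
tool_rot: [1.0, -0.016, -0.0, 0.0]
ft_force: [-0.1, 0.4, -1.8]
width: 0.0538
```

```bash
python3 go.py .5965 -.2193 .14 -.028
```

```text
t 9.72 pos [0.5396 0.0267 0.1565] yaw -0.032 tilt [-0.001 -0.001 -1.   ] w 0.0538 F [-0.1  0.4 -1.8] q [ 0.07  0.33 -0.21  1.87  0.08  0.95 -1.78]
shift frac [0.2158 0.8136 0.0554] turn frac -0.0006
```

Request:
{"name": "step_arm", "arguments": {
  "moves": "0.02 0.08 0 0; 0.05 0.19 0 0; 0.08 0.31 0 0; 0.11 0.43 0 0; 0.15 0.55 0.01 0; 0.18 0.67 0.03 0; 0.205 0.77 0.05 0; 0.215 0.81 0.055 0"
}}

```text
time: 10.38
position: [0.5955, -0.2198, 0.1386]
tool_rot: [1.0, -0.017, -0.001, 0.001]
ft_force: [0.3, 0.1, -0.8]
width: 0.0542
```

```bash
python3 - <<'E'
from h import *
import pickle
ctrl.read_camera('wrist');ctrl.read_camera('wrist')
p=ctrl.camera_params('wrist');s=ctrl.state();i=ctrl.read_camera('wrist');cv2.imwrite('pics/w10.png',i);pickle.dump((p,s),open('w10.pkl','wb'))
E
python3 go.py .5965 -.2193 .08 -.028
```

```text
t 10.53 pos [ 0.596  -0.2151  0.1396] yaw -0.0317 tilt [-0.002  0.001 -1.   ] w 0.0542 F [ 0.4  0.9 -1.7] q [ 0.38  0.5  -0.11  1.65  0.06  1.   -1.36]
shift frac [0.0024 0.014  0.1986] turn frac -0.0006
```

View pics/w10.png

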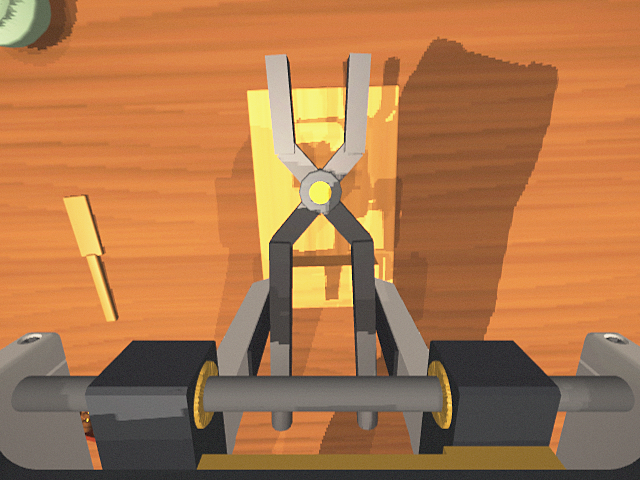

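Request:
{"name": "step_arm", "arguments": {
  "moves": "0.002 0.01 0.04 0; 0.002 0.01 0.08 0; 0.002 0.01 0.12 0; 0.002 0.01 0.16 0; 0.002 0.01 0.19 0; 0.002 0.01 0.2 0; 0.002 0.01 0.2 0; 0.002 0.01 0.2 0"
}}

```text
time: 11.2
position: [0.5973, -0.2178, 0.081]
tool_rot: [1.0, -0.015, 0.0, -0.0]
ft_force: [0.5, -0.0, -0.8]
width: 0.0541
```

```bash
python3 go.py .5965 -.2193 .031 -.028
python3 - <<'E'
from h import *
ctrl.read_camera('wrist');ctrl.read_camera('wrist')
E
python3 go.py .5965 -.2193 .031 -.028
```

```text
t 11.2 pos [ 0.5973 -0.2178  0.081 ] yaw -0.0302 tilt [ 0.  0. -1.] w 0.0541 F [ 0.5 -0.  -0.8] q [ 0.38  0.57 -0.11  1.68  0.08  0.89 -1.36]
shift frac [-0.0026  0.0052  0.1668] turn frac -0.0004
t 11.3 pos [ 0.5976 -0.2179  0.0816] yaw -0.0303 tilt [ 0.001 -0.    -1.   ] w 0.0542 F [ 1.7 -0.7 -0.8] q [ 0.38  0.57 -0.11  1.68  0.07  0.89 -1.36]
shift frac [-0.0036  0.0047  0.1685] turn frac -0.0004
```

Descend gently, pausing at the bottom.

Request:
{"name": "step_arm", "arguments": {
  "moves": "-0.003 0.005 0.04 0; -0.003 0.005 0.08 0; -0.003 0.005 0.11 0; -0.003 0.005 0.135 0; -0.003 0.005 0.15 0; -0.003 0.005 0.16 0; -0.003 0.005 0.165 0; -0.003 0.005 0.165 0"
}}

```text
time: 11.97
position: [0.5964, -0.2192, 0.0315]
tool_rot: [1.0, -0.015, 0.0, -0.0]
ft_force: [-0.5, 0.6, -1.1]
width: 0.0541
```

```bash
python3 go.py .5965 -.2193 .031 -.028
python3 - <<'E'
from h import *
i=ctrl.read_camera('side');cv2.imwrite('pics/s11.png',cv2.resize(i[130:230,250:400],None,fx=5,fy=5,interpolation=cv2.INTER_CUBIC))
cv2.imwrite('pics/w11.png',ctrl.read_camera('wrist'))
E
python3 go.py .5965 -.2193 .031 -.028
```

```text
t 11.97 pos [ 0.5964 -0.2192  0.0315] yaw -0.0302 tilt [ 0.  0. -1.] w 0.0541 F [-0.5  0.6 -1.1] q [ 0.38  0.64 -0.1   1.7   0.08  0.8  -1.36]
shift frac [0.0003 0.0003 0.0017] turn frac -0.0003
t 12.07 pos [ 0.5964 -0.2193  0.0316] yaw -0.0303 tilt [ 0. -0. -1.] w 0.0545 F [-0.1  0.3 -0.8] q [ 0.38  0.64 -0.1   1.7   0.08  0.8  -1.36]
shift frac [ 0.0002 -0.0001  0.0019] turn frac -0.0004
```

View pics/s11.png

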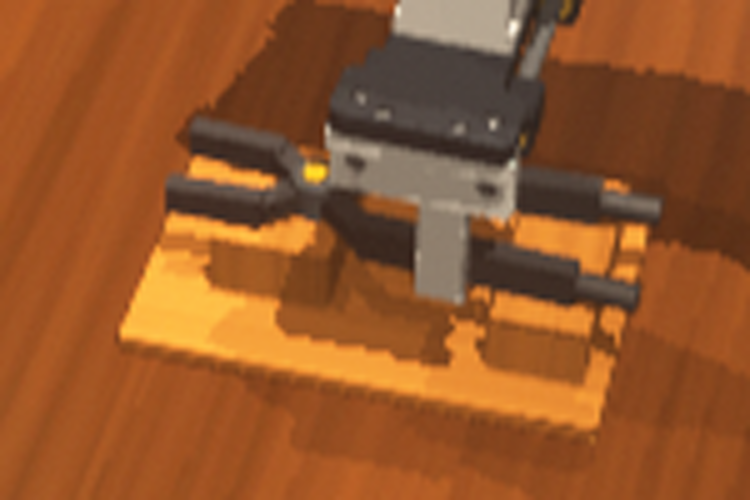

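View pics/w11.png

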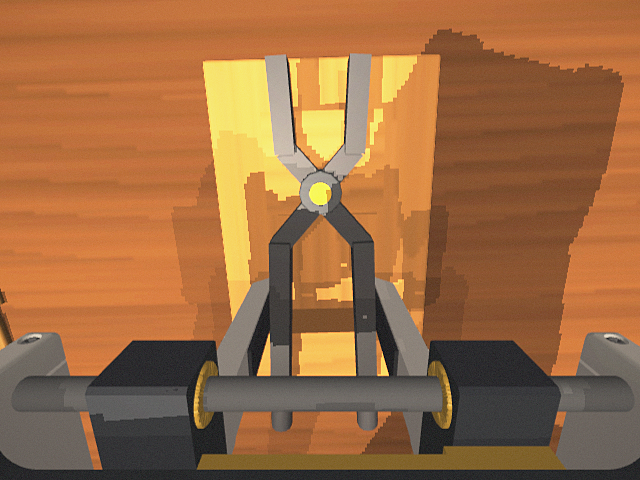

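Request:
{"name": "step_arm", "arguments": {
  "moves": "0 0 0.001 0; 0 0 0.002 0; 0 0 0.003 0; 0 0 0.004 0; 0 0 0.005 0; 0 0 0.005 0; 0 0 0.005 0; 0 0 0.005 0"
}}

```text
time: 12.73
position: [0.5968, -0.2194, 0.0309]
tool_rot: [1.0, -0.015, 0.001, 0.0]
ft_force: [-2.7, 1.7, 11.3]
width: 0.0543
```

```bash
python3 go.py .5965 -.2193 .031 -.028
```

```text
t 12.73 pos [ 0.5968 -0.2194  0.0309] yaw -0.0303 tilt [ 0.001 -0.    -1.   ] w 0.0543 F [-2.7  1.7 11.3] q [ 0.38  0.64 -0.1   1.7   0.08  0.8  -1.36]
shift frac [-0.001  -0.0002 -0.0002] turn frac -0.0004
```

Request:
{"name": "step_arm", "arguments": {
  "moves": "0 0 -0.003 0; 0 0 -0.003 0; 0 0 -0.003 0; 0 0 -0.003 0; 0 0 -0.003 0; 0 0 -0.003 0; 0 0 -0.003 0; 0 0 -0.003 0",
  "fingers": -1
}}

```text
time: 13.4
position: [0.5962, -0.2193, 0.0308]
tool_rot: [1.0, -0.015, -0.0, -0.0]
ft_force: [0.2, -0.2, 0.3]
width: 0.0939
```

Request:
{"name": "step_arm", "arguments": {
  "moves": "0 0 -0.02 0; 0 0 -0.05 0; 0 0 -0.1 0; 0 0 -0.18 0; 0 0 -0.27 0; 0 0 -0.36 0; 0 0 -0.44 0; 0 0 -0.5 0"
}}

```text
time: 14.07
position: [0.5968, -0.2194, 0.1843]
tool_rot: [1.0, -0.015, 0.001, 0.0]
ft_force: [-0.8, 0.0, 0.2]
width: 0.094
```

Request:
{"name": "step_arm", "arguments": {
  "moves": "-0.05 0.05 0 0; -0.12 0.12 0 0; -0.2 0.2 0 0; -0.3 0.3 0 0; -0.4 0.4 0 0; -0.5 0.5 0 0; -0.55 0.55 0 0; -0.6 0.6 0 0"
}}

```text
time: 14.73
position: [0.4088, -0.3956, 0.182]
tool_rot: [1.0, -0.016, 0.0, 0.0]
ft_force: [1.0, 0.5, 0.2]
width: 0.0939
```

```bash
python3 - <<'E'
from h import *
i=ctrl.read_camera('side');j=ctrl.read_camera('top');cv2.imwrite('pics/side1.png',i);cv2.imwrite('pics/top1.png',j)
def crop(i,x,y,w,h,k,n): cv2.imwrite(n,cv2.resize(i[y:y+h,x:x+w],None,fx=k,fy=k,interpolation=cv2.INTER_CUBIC))
crop(j,375,190,80,110,5,'pics/d1.png')
crop(j,145,185,90,90,6,'pics/d2.png')
crop(i,265,140,130,80,6,'pics/d3.png')
E
python3 go.py .5965 -.2193 .031 -.028
```

```text
t 14.83 pos [ 0.408  -0.3966  0.1819] yaw -0.0354 tilt [-0.    -0.001 -1.   ] w 0.0937 F [ 0.3 -0.3  0.3] q [ 0.74  0.34 -0.03  1.78  0.01  1.02 -0.9 ]
shift frac [ 0.607  -0.6137  0.5022] turn frac -0.0012
```

View pics/d1.png

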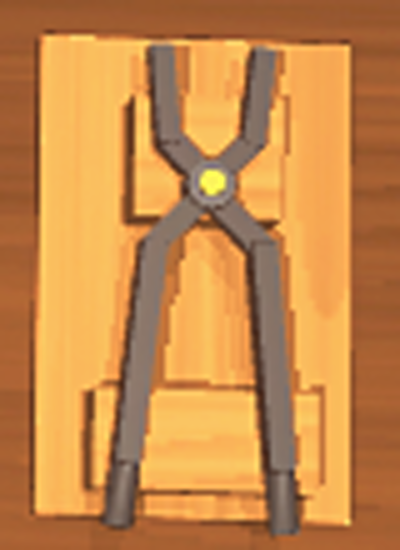

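View pics/d2.png

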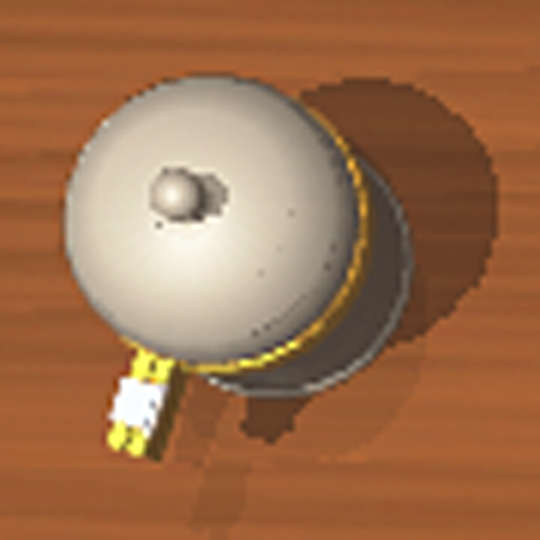

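View pics/d3.png

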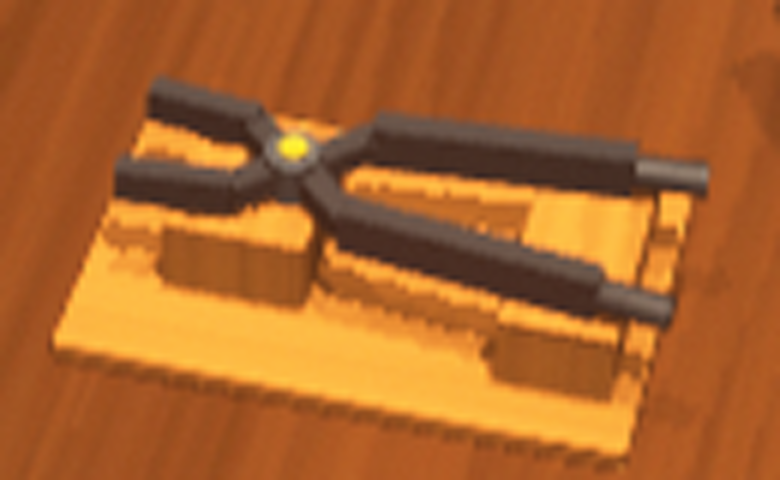

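View pics/side1.png

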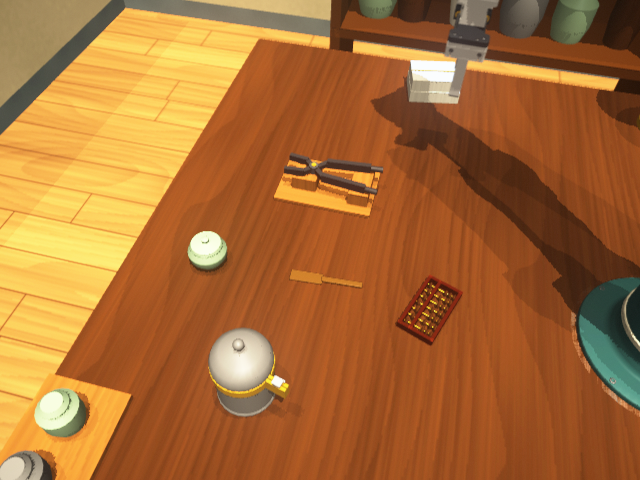

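```bash
python3 -c "
from bench import ctrl
print(ctrl.state()['ft_force']); print(ctrl.finish_job())"
```

```text
[ 0.27714511 -0.25567458  0.27914988]
the job is handed in; nothing more can be done
None
```

The clasp on the canister is clicked shut and the pliers are back flat on their rest. I handed the job in at about 14.8 s of the 48 s allowed.

- **Clasp:** I carried the pliers at a 54 mm grip, lowered the jaws over the ears from above and squeezed to 33.6 mm. After I let the pliers open and lifted them off, the ears measured about 11 mm over their outsides. They were still shut in the last top and side views.
- **Pliers:** They had turned about 0.023 rad in the grip during the squeeze, so I turned the tool to correct for that before laying them down. In the final pictures they lie flat and open on both saddles, within about a pixel (about 2 mm) of where they started.
- **Rest of the scene:** The pot, spatula and abacus look unmoved. The gripper is open and clear of everything, with the wrist force near zero. The highest force I saw was about 11 N, when the pliers touched the rest.
- **Disagreement:** The top camera put the ears' heading at about -0.25 rad and the wrist camera at about -0.28 rad. I set the tool to -0.27 rad, and the ears fitted between the jaws.

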